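Get the rolling pin out of the short-opening drawer

TASK

Pull the top drawer of the storage unit out to its stop. The rolling pin inside is longer than the gap that this opens, so tilt it out: bring its near end up over the drawer front, draw its far end out from under the top of the unit, and finish while still holding it in the gripper, roughly level, its middle at least 27 cm above the table, touching nothing else. Leave the drawer open, the wooden spoon in it, the lower drawer shut and the other things where they stand.

Things in the scene. Friction and masses are not known exactly. Their poses are not given: they have to be found in the camera images.
- unit: White plastic unit with two drawers, fixed on the table: 360 deep (its x), 310 wide, 180 high. Origin: under the middle of its front face, on the table; its x points from front to back: drawers open to its -x. Top panel 12 thick, underside at z 168 mm, upper side at z 180: only what an open drawer shows in front of the front face can be reached from above.
- top_drawer (a joint): Upper drawer of the unit, in m: 0 shut, 0.20 fully out at its stop. It starts about half open. About 2.5 N of friction, it stays where it is left and has no spring.
- handle (a point): Middle of the top drawer's D-shaped pull, at z 135 mm: a round grey bar 10 thick and about 100 long across the drawer, its middle line 42 in front of the outside of the drawer front, free from above; moves with the drawer.
- drawer_floor (a point): Point on the top drawer's floor (z 80 mm), in the middle of its front edge, at the inside of the drawer front; moves with the drawer. Inside 345 deep (to the unit's +x from here), 135 to each side. Drawer front 8 thick, upper edge at z 150 mm, 18 below the underside of the unit's top panel; side walls 5 thick, up to z 145.
- rolling_pin: Beech rolling pin, about 0.2 kg, lying lengthwise on the top drawer's floor in its left or right half: barrel 40 in diameter, 180 long, with a handle 20 in diameter at each end, 300 long in all. Origin: middle of its axis (20 above the drawer floor as it lies); its x runs along the pin, as it lies nearly along the unit's x. Both ends are alike.
- wooden_spoon: Wooden spoon, 280 long, stick 12 thick, round flat bowl 42 wide, lying lengthwise in the other half of the top drawer; its axis is 100 or more from the pin's. Origin: middle of its underside. It stays in the drawer.
- low_drawer (a joint): Lower drawer of the unit, in m: 0 shut. It stays shut.
- flat_box: Flat lidded food box on the table, 120 x 190 x 50 high. Origin: centre of its underside.
- tall_box: Tall lidded food box on the table, 100 x 150 x 170 high. Origin: centre of its underside.
- jar: Amber glass jar on the table, 80 in diameter, 120 high. Origin: centre of its underside.
- can: Food can on the table, 74 in diameter, 110 high. Origin: centre of its underside.
- bottle: White bottle on the table, 70 in diameter, 210 high. Origin: centre of its underside.
- mug: White mug on the table, 80 in diameter, 90 high. Origin: centre of its underside.
- bowl: Blue ceramic bowl on the table, 110 in diameter, 50 high. Origin: centre of its underside.

How it is judged:
By the outcome, as a careful person would: the job done as asked, in the order asked, and still so for the second after the job is handed in, while the arm keeps its last pose, push and grip.
It also fails if it takes over 51 s, if anything falls off the work surface, if the arm or the gripper's body presses on something with over 40 N, if the wrist force passes 120 N, or if a joint passes its speed limit or range.

ROBOT

A 6-joint arm with a two-finger parallel gripper is mounted at the origin on the work surface. World frame = base frame: x ahead of the robot, y to its left, z up, the work surface at z = 0. Lengths are in m, angles in rad, forces in N, time in s.
With the tool pointing down it reaches from about 0.325 to 0.775 m from the base axis. Payload 9.3 kg.
Tool frame: the origin (TCP) lies on the centre line of the jaws, within the pads' length; the fingertips stand 11 mm ahead of it and the grasp point (between the pads) lies 8 mm behind it; z points along the fingers, y is the line along which they close (so a half turn about z gives the same grasp; the last joint's range is limited). The gripper opens to 85 mm and grips with 20 to 120 N. Pads are 22 mm wide; open, the fingers measure 114 mm over their backs; the gripper's body (76 mm by 85 mm) begins 54 mm behind the grasp point. The pads swing forward as they close: fully open they stand 13 mm farther back than shut.
Start: joints at [1.041, 0.259, 0.021, 1.334, 0, 1.418], TCP at [0.202, 0.511, 0.206] pointing down, gripper open.
Joint ranges: [-3.04, 3.04], [-0.91, 1.82], [-1.04, 1.36], [-1.92, 1.95], [-1.52, 1.45], [-3.14, 3.14]. Speed limits (rad/s): [2.22, 2.22, 2.79, 3.14, 3.14, 3.14].

INTERFACE

Orientations are given as a 3x3 rotation matrix whose columns are the frame's x, y, z axes.
In Python, from cell import * gives the robot as it stands.
- The arm moves only by the shell command python3 -m crank 'ROWS' [FORCE]. ROWS is text: rows parted by semicolons, each of 5 numbers parted by spaces: the finger opening in mm, from 0 to 85.4, then the shift along the tool's x, y, z in units of 25 mm (1.0 is 25 mm), then the turn about the tool's z in units of 6 degrees (1.0 is 6 degrees). In form: jaw tx ty tz yaw; .... A call has 1 to 20 rows; each row shifts and turns the commanded pose from where the row before left it, along the tool's axes as they then stand; what a row does not reach is not made up. A row lasts 1/12 s, in which the tool goes at most 41.7 mm and 7.16 degrees, less where a joint would pass 70% of its speed; a pose out of reach is approached as far as the arm can. A call is refused whole if a number of a shift passes 1 or a number of a turn 1, either way. A call with a gripper value outside its range is refused whole. The fingers move at their own pace and stop on an object; FORCE is the grip in N (left out, the last holds). Time passes only in rows, so rows that do not move let the fingers close. It gives the time, the measured TCP pose, the force, the opening and the grip force at its end, in the units of the state.
- observe(): the state, without advancing time (a new reading comes with each control period).
- camera(name): name is "scene" or "side" or "wrist"; returns a dict with "image" (420x560x3 uint8, red, green, blue), "range_z" (420x560 float32, m along the optical axis (not along the pixel's ray), 0 where there is no reading), "fov_y" (degrees; the focal length in pixels is half the picture's height over the tangent of half this angle, whatever the lens; pixels are square), "cx", "cy" (the principal point, pixels), "world_from_camera" (4x4, takes a point from camera to world coordinates). Camera axes: x right, y up, looking along -z (the intrinsics and any distortion apply to the point x, -y, -z); pixel columns grow to the right and rows downward; lengths in m; the calibration is good to about 2 mm. A picture is of the moment at which its call begins.
- hand_in(): hands the job in; it is judged then, once.
The state is a dict: "clock": time; "q": joint angles; "joint_velocities": joint speeds; "effort": joint torques, N m; "tool_pos": TCP position; "ee_rot": TCP orientation; "ft_force": force on the tool from outside, world axes, zero at the start; "ft_torque": the same for the moment, N m; "finger_gap": finger opening in m; "grasp_force": force on a finger pad.
Only numpy, scipy, OpenCV 4.12 (cv2) and the standard library are available. Lean on these libraries where they do the work, as an engineer would, in place of code of your own. Each camera call takes 0.05 s, during which the arm holds its last target. There are 200 camera calls.

## Working session

There is one attempt and no reset: what is moved stays moved. The work goes in short steps, Python scripts to look and compute and a shell command to move; the robot and the scene stay as the last step left them, time stands still between calls to the robot, and variables do not carry over. Pictures are saved under pics/ and viewed, at most 10 in all, crops included, and the job is handed in when it is done.

```bash
mkdir -p pics; ls
python3 - <<'E'
from cell import *
import cv2, numpy as np
s=observe(); print({k:np.round(v,3).tolist() for k,v in s.items()})
for n in ["scene","side"]:
    c=camera(n); cv2.imwrite(f"pics/{n}0.png",c["image"][:,:,::-1]); print(n,c["fov_y"],c["cx"],c["cy"],np.round(c["world_from_camera"],3).tolist(),{k:v for k,v in c.items() if k not in("image","range_z","world_from_camera")})
E
```

```text
pics
{'clock': 0.0, 'q': [1.041, 0.259, 0.021, 1.334, 0.0, 1.418], 'joint_velocities': [-0.0, -0.001, 0.0, 0.002, 0.0, -0.0], 'effort': [0.001, -55.565, 34.453, 0.014, -0.0, 0.0], 'tool_pos': [0.202, 0.511, 0.205], 'ee_rot': [[-0.93, 0.368, -0.001], [0.368, 0.93, -0.001], [0.0, -0.001, -1.0]], 'ft_force': [-0.151, -0.703, -0.073], 'ft_torque': [0.038, -0.013, 0.014], 'grasp_force': 0.0, 'finger_gap': 0.086}
scene 45.280718317908466 283.16445586080914 213.92102346991732 [[-0.97, 0.228, -0.088, 0.424], [-0.245, -0.899, 0.364, 0.595], [0.004, 0.374, 0.927, 1.741], [0.0, 0.0, 0.0, 1.0]] {'fov_y': 45.280718317908466, 'cx': 283.16445586080914, 'cy': 213.92102346991732}
side 42.04104764977583 279.45040162692055 214.86068707932353 [[0.942, 0.198, -0.27, 0.154], [-0.335, 0.577, -0.745, -1.216], [0.008, 0.792, 0.61, 1.056], [0.0, 0.0, 0.0, 1.0]] {'fov_y': 42.04104764977583, 'cx': 279.45040162692055, 'cy': 214.86068707932353}
```

View pics/scene0.png

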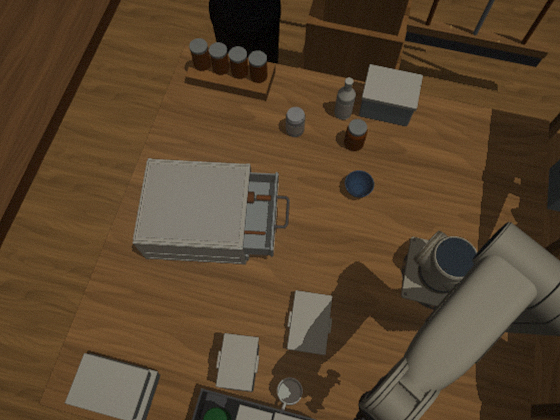

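View pics/side0.png

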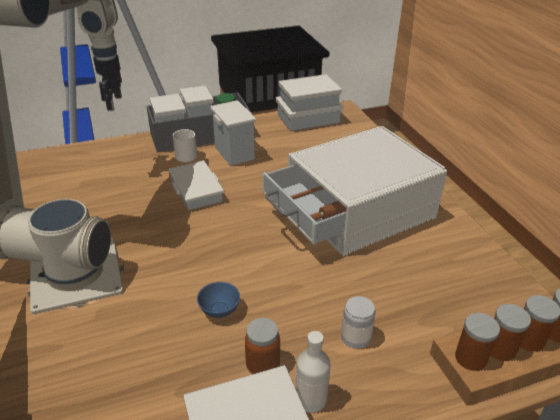

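The scene view shows the unit's top at about (195,205), the open drawer at (262,215), the handle at (288,212), the reddish pin's end at (260,197) and the spoon at (257,233). The side view agrees.

```bash
cat > h.py <<'E'
from cell import *
import cv2, numpy as np
def cloud(n):
    c=camera(n); d=c["range_z"]; f=210/np.tan(np.radians(c["fov_y"]/2))
    v,u=np.mgrid[:420,:560]; T=c["world_from_camera"]
    p=np.stack([(u-c["cx"])/f*d,-(v-c["cy"])/f*d,-d],-1)
    P=p@T[:3,:3].T+T[:3,3]; P[d==0]=np.nan
    return c["image"],P
def plane(c,u,v,z):
    f=210/np.tan(np.radians(c["fov_y"]/2));T=c["world_from_camera"]
    r=T[:3,:3]@np.array([(u-c["cx"])/f,-(v-c["cy"])/f,-1]); return T[:3,3]+r*(z-T[2,3])/r[2]
E
python3 - <<'E'
from h import *
for n,(u0,u1,v0,v1) in {"scene":(120,300,140,275),"side":(250,450,125,250)}.items():
    im,P=cloud(n); Q=P[v0:v1,u0:u1]; z=Q[...,2]
    m=(abs(z-.18)<.006).astype(np.uint8); m=cv2.morphologyEx(m,cv2.MORPH_OPEN,np.ones((3,3)))
    k,l,st,_=cv2.connectedComponentsWithStats(m); i=1+st[1:,4].argmax()
    q=Q[l==i]; r=cv2.minAreaRect(q[:,:2].astype(np.float32)); print(n,len(q),r,q[:,2].mean()); print(cv2.boxPoints(r))
    hsv=cv2.cvtColor(im,cv2.COLOR_RGB2HSV)[v0:v1,u0:u1]
    w=((hsv[...,1]>100)&(z>.075)&(z<.175)).astype(np.uint8)
    k,l,st,ce=cv2.connectedComponentsWithStats(w)
    for i in range(1,k):
        if st[i,4]>8:
            q=Q[l==i]; print("red",st[i],np.round(ce[i]+[u0,v0]),q.mean(0).round(3),q.min(0).round(3),q.max(0).round(3))
    if n=="scene":
        for v in range(195,236,5): print(v,np.round(P[v,245:294:3].reshape(-1,3)[:,[0,1,2]],3)[:,2])
    big=cv2.resize(im[v0:v1,u0:u1],None,fx=4,fy=4,interpolation=cv2.INTER_CUBIC); cv2.imwrite(f"pics/{n}c.png",big[:,:,::-1])
E
```

```text
scene 1255 ((0.9017331600189209, 0.1241057813167572), (0.2611469328403473, 0.10731921344995499), 11.320029258728027) 0.18095165429459129
[[0.763167   0.15109137]
 [0.7842326  0.04585994]
 [1.0402993  0.0971202 ]
 [1.0192337  0.20235163]]
red [127  52   7  11  65] [250. 197.] [ 0.706 -0.077  0.115] [ 0.693 -0.1    0.079] [ 0.718 -0.039  0.174]
red [137  55  14   6  66] [263. 197.] [ 0.662 -0.091  0.107] [ 0.638 -0.106  0.08 ] [ 0.686 -0.079  0.12 ]
red [124  91  22   4  54] [254. 232.] [0.661 0.04  0.092] [0.624 0.028 0.081] [0.693 0.074 0.173]
195 [ 0.177  0.115  0.125  0.108  0.108  0.111  0.106  0.115  0.103  0.081
  0.15   0.135  0.136 -0.007  0.008  0.005  0.002]
200 [ 0.174  0.11   0.111  0.086  0.083  0.082  0.073  0.085  0.08   0.082
  0.156  0.002 -0.001 -0.003  0.138 -0.     0.001]
205 [ 0.182  0.076  0.078  0.084  0.085  0.09   0.086  0.08   0.081  0.087
  0.15   0.     0.005 -0.     0.139  0.003 -0.   ]
210 [ 0.189  0.085  0.086  0.075  0.087  0.076  0.083  0.074  0.082  0.084
  0.141  0.003 -0.     0.008  0.145 -0.003 -0.004]
215 [ 0.183  0.087  0.085  0.071  0.081  0.078
[... 327 characters left out ...]
02]
230 [ 0.101  0.091  0.09   0.085  0.081  0.074  0.073  0.08   0.075  0.152
  0.082  0.003  0.005  0.007  0.003 -0.004 -0.003]
235 [ 0.077  0.081  0.083  0.081  0.083  0.084  0.092  0.081  0.081  0.149
 -0.001  0.003  0.005 -0.008 -0.     0.001  0.001]
side 5364 ((0.8768548965454102, 0.01432982087135315), (0.3659500777721405, 0.3177437484264374), 10.747252464294434) 0.18257861319061158
[[ 0.6674634   0.13629436]
 [ 0.7267153  -0.17587596]
 [ 1.0862464  -0.10763472]
 [ 1.0269945   0.2045356 ]]
red [42 62 30 11 86] [306. 192.] [0.697 0.042 0.091] [0.645 0.028 0.083] [0.753 0.057 0.099]
red [ 61  77  35  18 289] [329. 210.] [ 0.715 -0.09   0.112] [ 0.658 -0.109  0.091] [ 0.766 -0.067  0.125]
```

View pics/scenec.png

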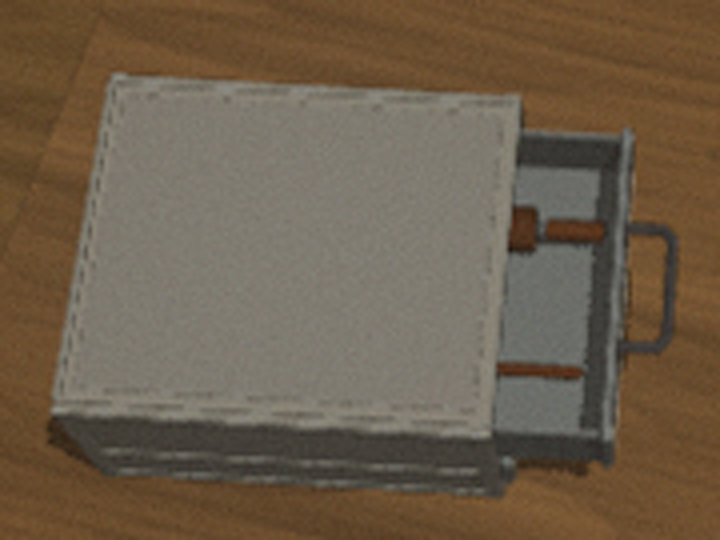

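The crop shows the unit's yaw as about 11 degrees. The pin's near handle (crop 575,232) lies in the right half, the spoon stick is at (540,370), and the handle bar is at (670,290). Next I'll measure in the unit's frame and plan the move to the handle.

```bash
cat >> h.py <<'E'
a=np.radians(10.75); O=np.array([.700,-.0195,0]); R=np.array([[np.cos(a),-np.sin(a),0],[np.sin(a),np.cos(a),0],[0,0,1]])
def U(P): return (P-O)@R
def W(p): return R@np.array(p)+O
def rows(target):
    s=observe(); d=s["ee_rot"].T@(np.array(target)-s["tool_pos"])/.025
    y=s["ee_rot"][:,1]; yw=-(10.75+90-np.degrees(np.arctan2(y[1],y[0])))/6
    print("tool",s["tool_pos"].round(4),"unit",U(s["tool_pos"]).round(4),"units",d.round(2),"yaw",round(yw,2))
E
python3 - <<'E'
from h import *
for n,(u0,u1,v0,v1) in {"scene":(120,300,140,275),"side":(250,450,125,250)}.items():
    im,P=cloud(n); Q=U(P[v0:v1,u0:u1].reshape(-1,3)); col=cv2.cvtColor(im,cv2.COLOR_RGB2HSV)[v0:v1,u0:u1].reshape(-1,3)
    t=Q[abs(Q[:,2]-.18)<.006]; t=t[(t[:,0]<.4)]; print(n,"top",np.percentile(t[:,:2],[1,99],axis=0).round(3).tolist())
    h=Q[(abs(Q[:,2]-.138)<.009)&(Q[:,0]<-.125)&(Q[:,0]>-.2)&(abs(Q[:,1])<.08)]
    print("bar",len(h),np.percentile(h,[0,10,50,90,100],axis=0).round(3).tolist())
    h=Q[(abs(Q[:,2]-.15)<.006)&(Q[:,0]<-.03)&(Q[:,0]>-.2)]
    print("front edge",len(h),np.percentile(h,[5,50,95],axis=0).round(3).tolist())
    for y0 in(-.07,.06):
        r=Q[(col[:,1]>100)&(abs(Q[:,1]-y0)<.035)&(Q[:,2]>.084)&(Q[:,2]<.135)&(Q[:,0]<.03)]
        print("red",len(r),np.percentile(r,[0,50,100],axis=0).round(3).tolist())
rows(W([-.12,0,.126]))
E
```

```text
scene top [[0.003, -0.154], [0.355, 0.154]]
bar 97 [[-0.144, -0.058, 0.129], [-0.143, -0.05, 0.133], [-0.138, -0.001, 0.14], [-0.131, 0.049, 0.143], [-0.127, 0.056, 0.147]]
front edge 229 [[-0.102, -0.139, 0.145], [-0.092, 0.005, 0.149], [-0.052, 0.138, 0.154]]
red 131 [[-0.106, -0.079, 0.09], [-0.028, -0.061, 0.11], [0.007, -0.045, 0.133]]
red 50 [[-0.143, 0.027, 0.085], [-0.027, 0.065, 0.092], [0.005, 0.07, 0.13]]
side top [[-0.0, -0.156], [0.355, 0.153]]
bar 121 [[-0.146, -0.062, 0.134], [-0.143, -0.053, 0.137], [-0.139, -0.007, 0.14], [-0.131, 0.048, 0.144], [-0.127, 0.059, 0.147]]
front edge 359 [[-0.1, -0.14, 0.144], [-0.094, -0.015, 0.149], [-0.041, 0.138, 0.154]]
red 243 [[-0.056, -0.086, 0.086], [-0.005, -0.072, 0.113], [0.03, -0.05, 0.125]]
red 59 [[-0.045, 0.053, 0.084], [-0.008, 0.061, 0.092], [0.03, 0.068, 0.097]]
tool [0.2023 0.5113 0.2059] unit [-0.3899  0.6143  0.2059] units [-22.27 -14.98   3.2 ] yaw -5.39
```

```bash
python3 -m crank '0 0 0 -0.6 -0.9;0 0 0 -0.6 -0.9;0 0 0 -0.6 -0.9;0 0 0 -0.6 -0.9;0 0 0 -0.6 -0.9;0 0 0 -0.6 -0.9;0 -0.2 -0.5 0 0;0 -0.4 -0.9 0 0;0 -0.4 -0.9 0 0;0 -0.4 -0.9 0 0;0 -0.4 -0.9 0 0;0 -0.4 -0.9 0 0;0 -0.4 -0.9 0 0;0 -0.4 -0.9 0 0;0 -0.4 -0.9 0 0;0 -0.4 -0.9 0 0;0 -0.4 -0.9 0 0;0 -0.4 -0.9 0 0;0 -0.4 -0.9 0 0;0 -0.4 -0.9 0 0' && python3 -m crank '0 -0.4 -0.9 0 0;0 -0.4 -0.9 0 0;0 -0.4 -0.9 0 0;0 -0.4 -0.9 0 0;0 -0.4 -0.9 0 0;0 -0.4 -0.9 0 0;0 -0.4 -0.9 0 0;0 -0.4 -0.9 0 0;0 -0.4 -0.9 0 0;0 -0.4 -0.9 0 0;0 -0.4 -0.9 0 0;0 -0.4 -0.9 0 0;0 0 0 0 0;0 0 0 0 0' && python3 -c "
from h import *
rows(W([-.1155,0,.126]))"
```

```text
clock: 1.97
tool_pos: [0.3924, 0.2354, 0.2954]
ee_rot: [[-0.983, -0.185, -0.0], [-0.185, 0.983, -0.0], [0.0, -0.0, -1.0]]
ft_force: [-0.5, 0.2, 1.2]
finger_gap: 0.0
grasp_force: 0.0
clock: 3.13
tool_pos: [0.5606, -0.007, 0.2948]
ee_rot: [[-0.983, -0.184, -0.002], [-0.184, 0.983, 0.0], [0.002, 0.001, -1.0]]
ft_force: [0.1, 0.1, 0.2]
finger_gap: -0.0001
grasp_force: 0.0
tool [ 0.5606 -0.007   0.2948] unit [-0.1346  0.0383  0.2948] units [-0.78 -1.53  6.75] yaw -0.03
```

Now I'll align, descend behind the bar, and pull out about 110 mm.

```bash
python3 -m crank '0 -0.4 -0.8 0 0;0 -0.38 -0.73 0 0;0 0 0 0 0;0 0 0 0.9 0;0 0 0 0.9 0;0 0 0 0.9 0;0 0 0 0.9 0;0 0 0 0.9 0;0 0 0 0.7 0;0 0 0 0.6 0;0 0 0 0.5 0;0 0 0 0.45 0;0 0 0 0 0' && python3 -m crank '0 0.4 0 0 0;0 0.3 0 0 0;0 0.3 0 0 0;0 0.3 0 0 0;0 0.3 0 0 0;0 0.3 0 0 0;0 0.3 0 0 0;0 0.3 0 0 0;0 0.3 0 0 0;0 0.3 0 0 0;0 0.3 0 0 0;0 0.3 0 0 0;0 0.3 0 0 0;0 0.3 0 0 0;0 0 0 0 0' && python3 -c "
from h import *
rows(W([-.1155,0,.126]))"
```

```text
clock: 4.22
tool_pos: [0.585, -0.0383, 0.1253]
ee_rot: [[-0.982, -0.187, -0.004], [-0.187, 0.982, 0.001], [0.003, 0.002, -1.0]]
ft_force: [-0.4, 0.4, 0.1]
finger_gap: 0.0003
grasp_force: 0.0
clock: 5.47
tool_pos: [0.4801, -0.0597, 0.1274]
ee_rot: [[-0.982, -0.187, -0.0], [-0.187, 0.982, 0.0], [0.0, 0.0, -1.0]]
ft_force: [0.3, 0.2, 0.4]
finger_gap: 0.0
grasp_force: 0.0
tool [ 0.4801 -0.0597  0.1274] unit [-0.2236  0.0015  0.1274] units [-4.32 -0.06  0.05] yaw 0.01
```

```bash
python3 -m crank '0 0.1 0 0 0;0 0.1 0 0 0;0 0.1 0 0 0;0 0 0 0 0'; python3 -m crank '0 0.1 0 0 0;0 0.1 0 0 0;0 0.1 0 0 0;0 0 0 0 0';python3 -c "
from h import *
rows(W([-.1155,0,.126]))"
```

```text
clock: 5.8
tool_pos: [0.4738, -0.061, 0.1273]
ee_rot: [[-0.982, -0.188, -0.0], [-0.188, 0.982, 0.0], [0.0, 0.0, -1.0]]
ft_force: [-0.4, 0.2, -0.2]
finger_gap: -0.0003
grasp_force: 0.0
clock: 6.13
tool_pos: [0.4662, -0.0624, 0.1273]
ee_rot: [[-0.982, -0.188, -0.0], [-0.188, 0.982, 0.0], [0.0, 0.0, -1.0]]
ft_force: [-0.2, -0.3, 0.1]
finger_gap: 0.0
grasp_force: 0.0
tool [ 0.4662 -0.0624  0.1273] unit [-0.2377  0.0014  0.1273] units [-4.89 -0.06  0.05] yaw 0.01
```

```bash
cat > m.py <<'E'
from h import *
import sys
tag=sys.argv[1]; out=[]
for n,(u0,u1,v0,v1) in {"scene":(180,380,140,290),"side":(200,400,125,275)}.items():
    im,P=cloud(n); Q=U(P[v0:v1,u0:u1].reshape(-1,3)); col=cv2.cvtColor(im,cv2.COLOR_RGB2HSV)[v0:v1,u0:u1].reshape(-1,3)
    h=Q[(abs(Q[:,2]-.15)<.004)&(Q[:,0]<-.08)&(Q[:,0]>-.25)&(abs(Q[:,1])<.12)]
    if len(h):print(n,"front edge",len(h),np.percentile(h,[5,50,95],axis=0).round(3).tolist())
    for y0 in(-.07,.06):
        r=Q[(col[:,1]>100)&(abs(Q[:,1]-y0)<.035)&(Q[:,2]>.084)&(Q[:,2]<.26)&(Q[:,0]<.03)&(Q[:,0]>-.2)]
        if len(r):print("red",len(r),np.percentile(r,[2,50,98],axis=0).round(3).tolist())
    out.append(cv2.resize(im[v0:v1,u0:u1],None,fx=2,fy=2,interpolation=cv2.INTER_CUBIC))
cv2.imwrite(f"pics/{tag}.png",np.hstack(out)[:,:,::-1])
E
python3 m.py open; python3 -m crank '0 0.1 0 0 0;0 0.1 0 0 0;0 0.1 0 0 0;0 0 0 0 0'
```

```text
scene front edge 123 [[-0.097, -0.108, 0.147], [-0.093, 0.005, 0.15], [-0.089, 0.106, 0.153]]
red 141 [[-0.142, -0.075, 0.097], [-0.032, -0.06, 0.113], [0.004, -0.043, 0.144]]
red 49 [[-0.066, 0.059, 0.085], [-0.024, 0.065, 0.093], [0.004, 0.071, 0.138]]
side front edge 183 [[-0.099, -0.109, 0.147], [-0.095, -0.01, 0.151], [-0.09, 0.108, 0.154]]
red 232 [[-0.051, -0.083, 0.096], [-0.006, -0.072, 0.112], [0.028, -0.053, 0.124]]
red 60 [[-0.039, 0.055, 0.086], [-0.005, 0.062, 0.091], [0.028, 0.068, 0.097]]
clock: 6.57
tool_pos: [0.4588, -0.0639, 0.1274]
ee_rot: [[-0.982, -0.187, -0.0], [-0.187, 0.982, -0.0], [0.0, 0.0, -1.0]]
ft_force: [0.3, 0.5, -0.1]
finger_gap: 0.0002
grasp_force: 0.0
```

View pics/open.png

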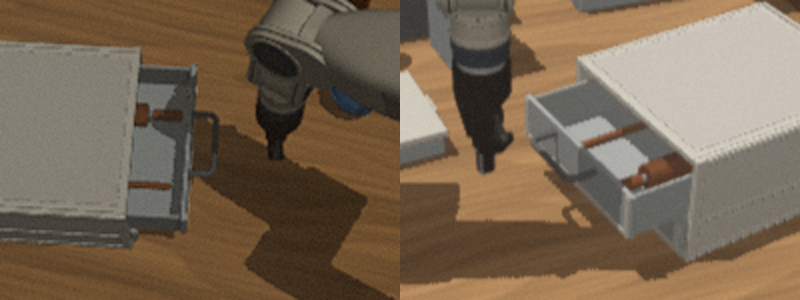

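The drawer hasn't moved; the fingers are in front of the bar (side half about (487,165)). I'll check where the fingertips really are.

Run:
```python
from h import *
rows(W([-.1155,0,.126]))
for n in("side","scene"):
    im,P=cloud(n); Q=U(P.reshape(-1,3)); 
    m=(abs(Q[:,0]+.245)<.06)&(abs(Q[:,1])<.08)&(Q[:,2]>.03)&(Q[:,2]<.3)
    q=Q[m]
    for z in np.arange(.06,.26,.01):
        k=q[abs(q[:,2]-z)<.005]
        if len(k): print(n,round(z,3),len(k),k.min(0)[:2].round(3),k.max(0)[:2].round(3))
c=camera("wrist"); cv2.imwrite("pics/w.png",c["image"][:,:,::-1])
```

```text
tool [ 0.4588 -0.0639  0.1274] unit [-0.2452  0.0014  0.1274] units [-5.19 -0.06  0.05] yaw 0.01
side 0.15 3 [-0.253 -0.003] [-0.239  0.001]
side 0.16 13 [-0.257 -0.01 ] [-0.238  0.007]
side 0.17 29 [-0.259 -0.011] [-0.238  0.011]
side 0.18 30 [-0.259 -0.012] [-0.238  0.012]
side 0.19 15 [-0.258 -0.012] [-0.243  0.013]
side 0.2 28 [-0.259 -0.028] [-0.236  0.027]
side 0.21 41 [-0.262 -0.038] [-0.236  0.041]
side 0.22 57 [-0.264 -0.046] [-0.236  0.047]
side 0.23 57 [-0.264 -0.055] [-0.232  0.066]
side 0.24 83 [-0.265 -0.059] [-0.231  0.061]
side 0.25 79 [-0.267 -0.061] [-0.234  0.021]
scene 0.17 2 [-0.239  0.006] [-0.236  0.006]
scene 0.19 2 [-0.234  0.007] [-0.234  0.011]
scene 0.2 3 [-0.254  0.014] [-0.234  0.022]
scene 0.21 8 [-0.257  0.022] [-0.234  0.039]
scene 0.22 5 [-0.256  0.013] [-0.23   0.033]
scene 0.23 6 [-0.262  0.016] [-0.229  0.035]
scene 0.24 27 [-0.261  0.019] [-0.233  0.06 ]
scene 0.25 24 [-0.258  0.019] [-0.228  0.064]
```

View pics/w.png

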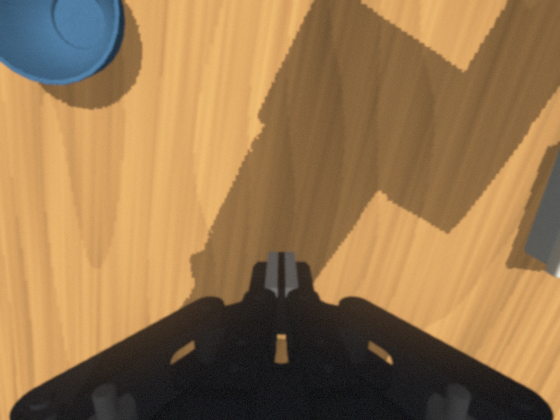

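The wrist view shows the fingers shut at about (282,270) over bare table. The depth data puts the tips at z of about 0.147, some 31 mm higher than the reported TCP implies (its xy is right), so the fingers passed over the bar. I'll go by the cameras for height and redo the hook 32 mm lower.

```bash
python3 -m crank '0 0 0 -0.5 0;0 0 0 -0.7 0;0 -0.5 0 0 0;0 -0.7 0 0 0;0 -0.7 0 0 0;0 -0.7 0 0 0;0 -0.7 0 0 0;0 -0.7 0 0 0;0 -0.7 0 0 0;0 -0.48 0 0 0;0 0 0 0 0;0 0 0 0.6 0;0 0 0 0.6 0;0 0 0 0.5 0;0 0 0 0.4 0;0 0 0 0.4 0;0 0 0 0 0' && python3 -m crank '0 0.3 0 0 0;0 0.3 0 0 0;0 0.3 0 0 0;0 0.3 0 0 0;0 0.3 0 0 0;0 0 0 0 0' && python3 -c "
from h import *
rows(W([-.1155,0,.126]))" && python3 m.py open2
```

```text
clock: 8.13
tool_pos: [0.5855, -0.0394, 0.0928]
ee_rot: [[-0.982, -0.188, -0.003], [-0.188, 0.982, 0.001], [0.003, 0.001, -1.0]]
ft_force: [0.7, 0.3, -0.3]
finger_gap: -0.0002
grasp_force: 0.0
clock: 8.63
tool_pos: [0.548, -0.0468, 0.0954]
ee_rot: [[-0.982, -0.187, -0.0], [-0.187, 0.982, -0.0], [0.0, -0.0, -1.0]]
ft_force: [-1.0, -0.6, 0.1]
finger_gap: -0.0002
grasp_force: 0.0
tool [ 0.548  -0.0468  0.0954] unit [-0.1544  0.0015  0.0954] units [-1.56 -0.06 -1.22] yaw 0.01
scene front edge 72 [[-0.169, -0.006, 0.147], [-0.127, 0.05, 0.15], [-0.123, 0.112, 0.153]]
red 214 [[-0.105, -0.075, 0.094], [-0.033, -0.059, 0.113], [0.003, -0.046, 0.128]]
red 98 [[-0.177, 0.028, 0.085], [-0.062, 0.064, 0.092], [0.003, 0.07, 0.256]]
side front edge 117 [[-0.165, -0.113, 0.147], [-0.129, -0.044, 0.15], [-0.123, -0.002, 0.153]]
red 353 [[-0.086, -0.085, 0.098], [-0.023, -0.073, 0.113], [0.027, -0.056, 0.124]]
red 93 [[-0.079, 0.055, 0.086], [-0.029, 0.061, 0.092], [0.025, 0.066, 0.097]]
```

```bash
python3 -m crank '0 0.3 0 0 0;0 0.3 0 0 0;0 0.3 0 0 0;0 0.3 0 0 0;0 0.3 0 0 0;0 0.3 0 0 0;0 0.3 0 0 0;0 0.3 0 0 0;0 0.2 0 0 0;0 0.1 0 0 0;0 0 0 0 0' && python3 -m crank '0 0.1 0 0 0;0 0.1 0 0 0;0 0.1 0 0 0;0 0 0 0 0'&& python3 -m crank '0 0.1 0 0 0;0 0.1 0 0 0;0 0 0 0 0'; python3 m.py open3
```

```text
clock: 9.65
tool_pos: [0.4823, -0.0591, 0.0947]
ee_rot: [[-0.982, -0.187, -0.001], [-0.187, 0.982, 0.0], [0.001, 0.001, -1.0]]
ft_force: [-0.3, 0.4, 0.1]
finger_gap: -0.0001
grasp_force: 0.0
clock: 9.98
tool_pos: [0.4755, -0.0606, 0.0947]
ee_rot: [[-0.982, -0.188, -0.001], [-0.188, 0.982, 0.0], [0.001, 0.0, -1.0]]
ft_force: [0.2, 0.1, 0.2]
finger_gap: 0.0001
grasp_force: 0.1
clock: 10.23
tool_pos: [0.4706, -0.0616, 0.0948]
ee_rot: [[-0.982, -0.188, -0.0], [-0.188, 0.982, -0.0], [0.0, -0.0, -1.0]]
ft_force: [0.1, 0.8, -0.3]
finger_gap: 0.0001
grasp_force: 0.2
scene front edge 66 [[-0.208, -0.024, 0.147], [-0.204, 0.045, 0.15], [-0.201, 0.116, 0.154]]
red 433 [[-0.179, -0.074, 0.095], [-0.071, -0.058, 0.115], [0.003, -0.044, 0.126]]
red 124 [[-0.168, 0.06, 0.084], [-0.083, 0.065, 0.091], [0.003, 0.07, 0.1]]
side front edge 109 [[-0.243, -0.113, 0.147], [-0.206, -0.055, 0.15], [-0.2, -0.003, 0.153]]
red 646 [[-0.164, -0.084, 0.097], [-0.063, -0.074, 0.115], [0.026, -0.056, 0.124]]
red 164 [[-0.158, 0.057, 0.085], [-0.073, 0.061, 0.091], [0.024, 0.068, 0.097]]
```

```bash
python3 -m crank '0 0.1 0 0 0;0 0.1 0 0 0;0 0.1 0 0 0'; python3 -m crank '0 0.1 0 0 0;0 0.1 0 0 0'; python3 m.py open4
```

```text
clock: 10.58
tool_pos: [0.4703, -0.0619, 0.0954]
ee_rot: [[-0.982, -0.189, 0.013], [-0.189, 0.982, 0.004], [-0.013, 0.001, -1.0]]
ft_force: [42.7, 13.6, -26.9]
finger_gap: -0.0001
grasp_force: 22.0
clock: 10.75
tool_pos: [0.4703, -0.0619, 0.0957]
ee_rot: [[-0.981, -0.19, 0.022], [-0.19, 0.982, 0.007], [-0.023, 0.003, -1.0]]
ft_force: [67.1, 23.1, -43.0]
finger_gap: 0.0001
grasp_force: 34.4
scene front edge 87 [[-0.208, -0.079, 0.146], [-0.204, 0.034, 0.15], [-0.201, 0.109, 0.153]]
red 441 [[-0.177, -0.074, 0.098], [-0.072, -0.058, 0.115], [0.002, -0.044, 0.127]]
red 131 [[-0.17, 0.06, 0.084], [-0.083, 0.065, 0.092], [0.002, 0.07, 0.099]]
side front edge 119 [[-0.244, -0.112, 0.147], [-0.206, -0.048, 0.15], [-0.201, -0.001, 0.153]]
red 654 [[-0.165, -0.084, 0.097], [-0.063, -0.074, 0.114], [0.026, -0.057, 0.124]]
red 168 [[-0.158, 0.056, 0.085], [-0.071, 0.061, 0.092], [0.023, 0.068, 0.097]]
```

```bash
python3 -m crank '0 -0.4 0 0 0;0 -0.4 0 0 0;0 0 0 0 0;0 0 0 -0.5 0;0 0 0 -0.8 0;0 0 0 -0.8 0;0 0 0 -0.8 0;0 0 0 0 0'
python3 - <<'E'
from h import *
rows(W([-.14,-.065,.095]))
for n in("side","scene"):
    im,P=cloud(n); c=cv2.cvtColor(im,cv2.COLOR_RGB2HSV).reshape(-1,3); Q=U(P.reshape(-1,3))
    m=(c[:,1]>100)&(abs(Q[:,1]+.065)<.035)&(Q[:,2]>.088)&(Q[:,2]<.135)&(Q[:,0]>-.2)&(Q[:,0]<.0)
    q=Q[m]; e=np.sort(q[:,0]); print(n,"end",e[:6].round(3))
    for x in np.arange(-.18,.0,.015):
        k=q[abs(q[:,0]-x)<.0075]
        if len(k)>3: print(round(x,3),len(k),np.percentile(k[:,1],[3,97]).round(3),np.percentile(k[:,2],[3,97]).round(3))
E
python3 m.py pre
```

```text
clock: 11.52
tool_pos: [0.4791, -0.0608, 0.1707]
ee_rot: [[-0.982, -0.187, 0.004], [-0.187, 0.982, -0.002], [-0.003, -0.002, -1.0]]
ft_force: [1.1, 0.5, -0.3]
finger_gap: -0.0001
grasp_force: 0.0
tool [ 0.4791 -0.0608  0.1707] unit [-0.2247  0.0007  0.1707] units [-3.38 -2.62  3.05] yaw 0.01
side end [-0.172 -0.171 -0.171 -0.17  -0.169 -0.168]
-0.165 30 [-0.076 -0.063] [0.1   0.113]
-0.15 27 [-0.075 -0.06 ] [0.098 0.112]
-0.135 20 [-0.079 -0.058] [0.095 0.123]
-0.12 75 [-0.084 -0.05 ] [0.096 0.123]
-0.105 57 [-0.083 -0.063] [0.102 0.124]
-0.09 51 [-0.084 -0.063] [0.1   0.122]
-0.075 49 [-0.083 -0.06 ] [0.101 0.123]
-0.06 53 [-0.083 -0.063] [0.1   0.123]
-0.045 51 [-0.083 -0.06 ] [0.1   0.124]
-0.03 47 [-0.081 -0.059] [0.101 0.124]
-0.015 53 [-0.082 -0.061] [0.098 0.124]
scene end [-0.185 -0.184 -0.184 -0.184 -0.181 -0.181]
-0.18 17 [-0.072 -0.055] [0.1   0.114]
-0.165 20 [-0.07  -0.055] [0.103 0.116]
-0.15 20 [-0.069 -0.056] [0.098 0.112]
-0.135 10 [-0.066 -0.057] [0.096 0.114]
-0.12 39 [-0.072 -0.047] [0.101 0.128]
-0.105 40 [-0.074 -0.045] [0.1   0.125]
-0.09 42 [-0.074 -0.044] [0.098 0.126]
-0.075 48 [-0.071 -0.045] [0.097 0.127]
-0.06 42 [-0.073 -0.044] [0.101 0.125]
-0.045 39 [-0.074 -0.046] [0.103 0.126]
-0.03 41 [-0.073 -0.043] [0.101 0.127]
-0.015 45 [-0.072 -0.043] [0.1   0.127]
scene front edge 86 [[-0.208, -0.044, 0.147], [-0.204, 0.039, 0.149], [-0.2, 0.113, 0.154]]
red 438 [[-0.178, -0.074, 0.096], [-0.073, -0.058, 0.115], [0.002, -0.044, 0.127]]
red 121 [[-0.168, 0.06, 0.085], [-0.079, 0.065, 0.091], [0.001, 0.069, 0.098]]
side front edge 168 [[-0.21, -0.111, 0.147], [-0.206, -0.018, 0.151], [-0.2, 0.106, 0.154]]
red 638 [[-0.164, -0.084, 0.099], [-0.064, -0.074, 0.113], [0.026, -0.058, 0.124]]
red 167 [[-0.157, 0.056, 0.084], [-0.074, 0.061, 0.091], [0.024, 0.067, 0.096]]
```

View pics/pre.png

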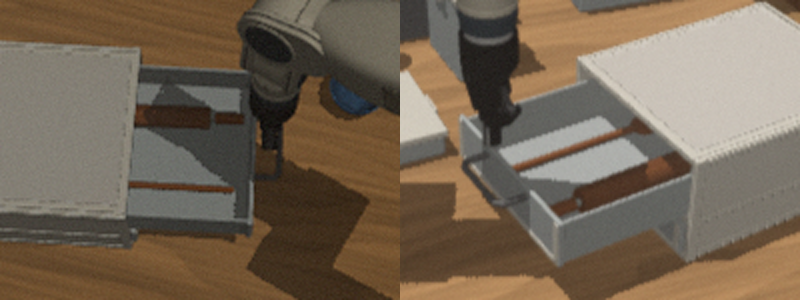

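The drawer is at its stop (front edge at about -0.205 in the unit frame). In the left half of the view the pin's near handle is at (230,118) and the shoulder at (210,117); in the right half the handle is at (570,205). In the unit frame the near end is at x of about -0.187 and the axis at y of about -0.065. I'll grip the handle at x = -0.155.

```bash
python3 -m crank '50 -0.4 -0.4 0 0;50 -0.6 -0.6 0 0;50 -0.6 -0.6 0 0;50 -0.6 -0.6 0 0;50 -0.59 -0.43 0 0;50 0 0 0 0;50 0 0 0.6 0;50 0 0 0.6 0;50 0 0 0.6 0;50 0 0 0.6 0;50 0 0 0.6 0;50 0 0 0.4 0;50 0 0 0.3 0;50 0 0 0.3 0;50 0 0 0 0' 20; python3 -c "
from h import *
rows(W([-.155,-.065,.066]))"
```

```text
clock: 12.97
tool_pos: [0.5586, -0.1114, 0.066]
ee_rot: [[-0.982, -0.188, -0.002], [-0.188, 0.982, 0.001], [0.002, 0.001, -1.0]]
ft_force: [-0.2, 1.0, 0.5]
finger_gap: 0.0503
grasp_force: 0.0
tool [ 0.5586 -0.1114  0.066 ] unit [-0.1561 -0.0639  0.066 ] units [-0.04 -0.04  0.  ] yaw 0.01
```

```bash
python3 -m crank '10 0 0 0 0;10 0 0 0 0;10 0 0 0 0;10 0 0 0 0;10 0 0 0 0;10 0 0 0 0' 20; python3 -m crank '10 0 0 -0.2 0;10 0 0 -0.3 0;10 0 0 -0.3 0;10 0 0 -0.3 0;10 0 0 -0.3 0;10 0 0 0 0'; python3 m.py lift
```

```text
clock: 13.47
tool_pos: [0.5597, -0.1118, 0.068]
ee_rot: [[-0.982, -0.188, 0.001], [-0.188, 0.982, -0.0], [-0.001, -0.001, -1.0]]
ft_force: [-0.4, 0.7, 4.1]
finger_gap: 0.0186
grasp_force: 20.9
clock: 13.97
tool_pos: [0.56, -0.1119, 0.1042]
ee_rot: [[-0.982, -0.188, 0.002], [-0.188, 0.982, -0.001], [-0.002, -0.001, -1.0]]
ft_force: [0.2, -0.2, -1.3]
finger_gap: 0.0192
grasp_force: 20.2
scene front edge 181 [[-0.208, -0.097, 0.146], [-0.202, -0.043, 0.15], [-0.099, 0.102, 0.153]]
red 416 [[-0.18, -0.076, 0.114], [-0.071, -0.057, 0.135], [0.002, -0.045, 0.157]]
red 127 [[-0.17, 0.06, 0.085], [-0.086, 0.065, 0.092], [0.001, 0.069, 0.1]]
side front edge 265 [[-0.209, -0.105, 0.146], [-0.204, -0.054, 0.15], [-0.11, 0.09, 0.153]]
red 654 [[-0.185, -0.085, 0.105], [-0.062, -0.077, 0.13], [0.027, -0.061, 0.149]]
red 112 [[-0.159, 0.055, 0.085], [-0.037, 0.061, 0.091], [0.028, 0.068, 0.096]]
```

```bash
cat > sl.py <<'E'
from h import *
for n in("side","scene"):
    im,P=cloud(n); c=cv2.cvtColor(im,cv2.COLOR_RGB2HSV).reshape(-1,3); Q=U(P.reshape(-1,3))
    m=(c[:,1]>100)&(abs(Q[:,1]+.065)<.04)&(Q[:,2]>.09)&(Q[:,2]<.45)&(Q[:,0]>-.45)&(Q[:,0]<.35)
    q=Q[m]
    print(n,[(round(x,2),len(k),*np.percentile(k[:,1],[5,95]).round(3),round(np.percentile(k[:,2],95),3)) for x in np.arange(-.44,.35,.03) if len(k:=q[abs(q[:,0]-x)<.008])>5])
rows(W([-.155,-.065,.066])); print(observe()["ft_force"].round(2),observe()["ft_torque"].round(3))
E
python3 -m crank '10 0 0 -0.3 0;10 0 0 -0.3 0;10 0 0 -0.3 0;10 0 0 -0.3 0;10 0 0 -0.2 0;10 0 0 0 0'; python3 sl.py
```

```text
clock: 14.57
tool_pos: [0.5599, -0.1119, 0.1388]
ee_rot: [[-0.982, -0.188, 0.002], [-0.188, 0.982, -0.001], [-0.002, -0.001, -1.0]]
ft_force: [0.2, -0.0, -1.4]
finger_gap: 0.0194
grasp_force: 20.1
side [(np.float64(-0.17), 26, np.float64(-0.075), np.float64(-0.058), np.float64(0.188)), (np.float64(-0.14), 12, np.float64(-0.079), np.float64(-0.065), np.float64(0.162)), (np.float64(-0.11), 60, np.float64(-0.085), np.float64(-0.066), np.float64(0.179)), (np.float64(-0.08), 52, np.float64(-0.083), np.float64(-0.066), np.float64(0.168)), (np.float64(-0.05), 56, np.float64(-0.085), np.float64(-0.067), np.float64(0.158)), (np.float64(-0.02), 56, np.float64(-0.084), np.float64(-0.061), np.float64(0.151)), (np.float64(0.01), 56, np.float64(-0.084), np.float64(-0.064), np.float64(0.14)), (np.float64(0.04), 14, np.float64(-0.081), np.float64(-0.074), np.float64(0.125))]
scene [(np.float64(-0.26), 7, np.float64(-0.046), np.float64(-0.026), np.float64(0.146)), (np.float64(-0.2), 6, np.float64(-0.059), np.float64(-0.045), np.float64(0.419)), (np.float64(-0.17), 26, np.float64(-0.067), np.float64(-0.029), np.float64(0.33)), (np.float64(-0.14), 17, np.float64(-0.065), np.float64(-0.031), np.float64(0.329)), (np.float64(-0.11), 54, np.float64(-0.074), np.float64(-0.047), np.float64(0.181)), (np.float64(-0.08), 46, np.float64(-0.072), np.float64(-0.047), np.float64(0.171)), (np.float64(-0.05), 44, np.float64(-0.075), np.float64(-0.047), np.float64(0.162)), (np.float64(-0.02), 53, np.float64(-0.075), np.float64(-0.047), np.float64(0.151))]
tool [ 0.5594 -0.1117  0.1375] unit [-0.1553 -0.0644  0.1375] units [-0.01 -0.02  2.86] yaw 0.01
[ 0.08 -0.94 -1.53] [-0.111  0.108 -0.077]
```

```bash
python3 -m crank '10 0.2 0 0 0;10 0.3 0 0 0;10 0.3 0 0 0;10 0.3 0 0 0;10 0.3 0 0 0;10 0.3 0 -0.1 0;10 0.3 0 -0.2 0;10 0.3 0 -0.3 0;10 0.1 0 -0.3 0;10 0.1 0 -0.3 0;10 0.1 0 -0.3 0;10 0.1 0 -0.3 0;10 0 0 0 0'; python3 sl.py
```

```text
clock: 15.75
tool_pos: [0.4934, -0.1247, 0.1842]
ee_rot: [[-0.982, -0.188, 0.002], [-0.188, 0.982, -0.001], [-0.002, -0.001, -1.0]]
ft_force: [0.4, -0.4, -1.1]
finger_gap: 0.0189
grasp_force: 19.6
side [(np.float64(-0.26), 21, np.float64(-0.075), np.float64(-0.06), np.float64(0.24)), (np.float64(-0.23), 10, np.float64(-0.075), np.float64(-0.065), np.float64(0.233)), (np.float64(-0.2), 82, np.float64(-0.085), np.float64(-0.059), np.float64(0.22)), (np.float64(-0.17), 70, np.float64(-0.085), np.float64(-0.071), np.float64(0.21)), (np.float64(-0.14), 65, np.float64(-0.084), np.float64(-0.063), np.float64(0.196)), (np.float64(-0.11), 60, np.float64(-0.085), np.float64(-0.071), np.float64(0.177)), (np.float64(-0.08), 59, np.float64(-0.084), np.float64(-0.07), np.float64(0.16)), (np.float64(-0.05), 48, np.float64(-0.084), np.float64(-0.068), np.float64(0.145)), (np.float64(-0.02), 24, np.float64(-0.075), np.float64(-0.066), np.float64(0.118))]
scene [(np.float64(-0.26), 32, np.float64(-0.069), np.float64(-0.034), np.float64(0.423)), (np.float64(-0.23), 23, np.float64(-0.062), np.float64(-0.028), np.float64(0.377)), (np.float64(-0.2), 59, np.float64(-0.075), np.float64(-0.034), np.float64(0.374)), (np.float64(-0.17), 53, np.float64(-0.076), np.float64(-0.047), np.float64(0.212)), (np.float64(-0.14), 52, np.float64(-0.075), np.float64(-0.047), np.float64(0.199)), (np.float64(-0.11), 53, np.float64(-0.075), np.float64(-0.046), np.float64(0.18)), (np.float64(-0.08), 47, np.float64(-0.072), np.float64(-0.047), np.float64(0.165)), (np.float64(-0.05), 48, np.float64(-0.076), np.float64(-0.047), np.float64(0.147)), (np.float64(-0.02), 18, np.float64(-0.07), np.float64(-0.057), np.float64(0.12))]
tool [ 0.4933 -0.1245  0.1826] unit [-0.2227 -0.0646  0.1826] units [-2.7  -0.02  4.67] yaw 0.01
[-1.64 -0.07 -1.61] [-0.054  0.174 -0.024]
```

```bash
python3 -m crank '10 0.2 0 -0.1 0;10 0.3 0 -0.1 0;10 0.3 0 -0.1 0;10 0.3 0 -0.1 0;10 0.3 0 -0.1 0;10 0.3 0 -0.1 0;10 0.3 0 -0.1 0;10 0.2 0 -0.1 0;10 0.2 0 0 0;10 0 0 0 0' && python3 -m crank '10 0 0 0 0;10 0 0 0 0;10 0 0 0 0;10 0 0 -0.2 0;10 0 0 -0.3 0;10 0 0 -0.5 0;10 0 0 -0.5 0;10 0 0 -0.5 0;10 0 0 -0.5 0;10 0 0 -0.5 0;10 0 0 0 0' 120; python3 sl.py; python3 m.py out
```

```text
clock: 16.68
tool_pos: [0.4333, -0.1358, 0.2026]
ee_rot: [[-0.982, -0.187, 0.0], [-0.187, 0.982, -0.0], [-0.0, -0.0, -1.0]]
ft_force: [-0.1, -0.0, -0.9]
finger_gap: 0.0191
grasp_force: 19.6
clock: 17.6
tool_pos: [0.435, -0.136, 0.28]
ee_rot: [[-0.982, -0.188, 0.003], [-0.188, 0.982, -0.002], [-0.003, -0.002, -1.0]]
ft_force: [0.0, -0.8, -1.2]
finger_gap: 0.0153
grasp_force: 118.1
side [(np.float64(-0.32), 24, np.float64(-0.073), np.float64(-0.057), np.float64(0.333)), (np.float64(-0.29), 11, np.float64(-0.073), np.float64(-0.057), np.float64(0.341)), (np.float64(-0.26), 98, np.float64(-0.084), np.float64(-0.056), np.float64(0.312)), (np.float64(-0.23), 86, np.float64(-0.085), np.float64(-0.068), np.float64(0.301)), (np.float64(-0.2), 74, np.float64(-0.086), np.float64(-0.07), np.float64(0.282)), (np.float64(-0.17), 72, np.float64(-0.085), np.float64(-0.072), np.float64(0.262)), (np.float64(-0.14), 71, np.float64(-0.085), np.float64(-0.069), np.float64(0.245)), (np.float64(-0.11), 31, np.float64(-0.083), np.float64(-0.07), np.float64(0.224)), (np.float64(-0.08), 33, np.float64(-0.075)
[... 755 characters left out ...]
0.07), np.float64(-0.055), np.float64(0.193))]
tool [ 0.4344 -0.1357  0.2776] unit [-0.2826 -0.0646  0.2776] units [-5.1  -0.02  8.47] yaw 0.01
[-1.41 -0.13 -0.99] [-0.071  0.169  0.047]
scene front edge 104 [[-0.214, -0.075, 0.147], [-0.205, 0.025, 0.15], [-0.201, 0.113, 0.153]]
red 339 [[-0.191, -0.075, 0.173], [-0.137, -0.058, 0.229], [-0.066, -0.045, 0.259]]
red 119 [[-0.169, 0.06, 0.085], [-0.083, 0.065, 0.091], [0.001, 0.069, 0.1]]
side front edge 184 [[-0.209, -0.109, 0.147], [-0.206, -0.009, 0.151], [-0.201, 0.107, 0.154]]
red 426 [[-0.197, -0.085, 0.173], [-0.147, -0.079, 0.226], [-0.071, -0.066, 0.258]]
red 111 [[-0.161, 0.055, 0.086], [-0.101, 0.061, 0.092], [0.025, 0.066, 0.096]]
```

View pics/out.png

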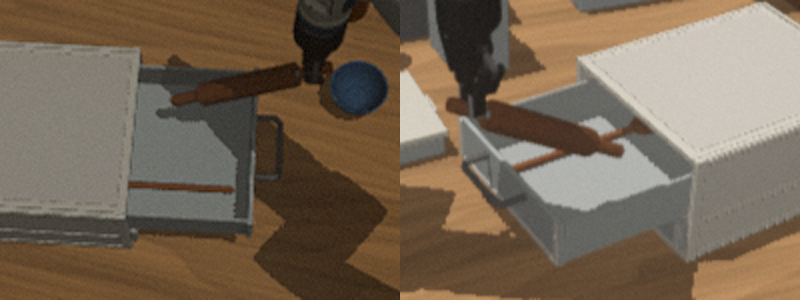

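The pin is out and held at about 31° (left half: from (320,70) to (175,100)), and the spoon hasn't been disturbed. Next I'll level it by easing its far end down onto the unit's top with a light grip.

```bash
python3 -m crank '10 0 0 -0.5 0;10 0 0 -0.6 0;10 0 0 -0.6 0;10 0 0 -0.6 0;10 -0.4 0 0 0;10 -0.7 0 0 0;10 -0.8 0 0 0;10 -0.8 0 0 0;10 -0.8 0 0 0;10 -0.8 0 0 0;10 -0.8 0 0 0;10 -0.8 0 0 0;10 -0.8 0 0 0;10 -0.8 0 0 0;10 -0.7 0 0 0;10 -0.4 0 0 0;10 0 0 0 0' && python3 sl.py; python3 -m crank '10 0 0 0.3 0;10 0 0 0.5 0;10 0 0 0 0;10 0 0 0 0' 25;python3 sl.py
```

```text
clock: 19.22
tool_pos: [0.6474, -0.0945, 0.3313]
ee_rot: [[-0.982, -0.188, -0.003], [-0.188, 0.982, 0.001], [0.003, 0.002, -1.0]]
ft_force: [0.1, -0.9, -2.0]
finger_gap: 0.0154
grasp_force: 118.2
side [(np.float64(-0.08), 30, np.float64(-0.074), np.float64(-0.066), np.float64(0.383)), (np.float64(-0.05), 68, np.float64(-0.084), np.float64(-0.059), np.float64(0.359)), (np.float64(-0.02), 73, np.float64(-0.083), np.float64(-0.07), np.float64(0.353)), (np.float64(0.01), 62, np.float64(-0.086), np.float64(-0.071), np.float64(0.335)), (np.float64(0.04), 56, np.float64(-0.084), np.float64(-0.072), np.float64(0.313)), (np.float64(0.07), 49, np.float64(-0.084), np.float64(-0.071), np.float64(0.292)), (np.float64(0.1), 39, np.float64(-0.082), np.float64(-0.071), np.float64(0.275)), (np.float64(0.13), 21, np.float64(-0.074), np.float64(-0.065), np.float64(0.244))]
scene [(np.float64(-0.26), 7, np.float64(-0.044), np.float64(-0.026), np.float64(0.144)), (np.float64(-0.08), 29, np.float64(-0.07), np.float64(-0.036), np.float64(0.435)), (np.float64(-0.05), 30, np.float64(-0.079), np.float64(-0.04
[... 1795 characters left out ...]
41, np.float64(-0.079), np.float64(-0.046), np.float64(0.389)), (np.float64(-0.02), 65, np.float64(-0.077), np.float64(-0.046), np.float64(0.337)), (np.float64(0.01), 59, np.float64(-0.073), np.float64(-0.046), np.float64(0.32)), (np.float64(0.04), 56, np.float64(-0.071), np.float64(-0.046), np.float64(0.302)), (np.float64(0.07), 48, np.float64(-0.072), np.float64(-0.046), np.float64(0.282)), (np.float64(0.1), 49, np.float64(-0.075), np.float64(-0.046), np.float64(0.263)), (np.float64(0.13), 26, np.float64(-0.068), np.float64(-0.056), np.float64(0.234))]
tool [ 0.6449 -0.0954  0.3157] unit [-0.0682 -0.0643  0.3157] units [ 3.48 -0.02  9.99] yaw 0.01
[-0.93 -0.27 -1.62] [-0.025  0.194 -0.026]
```

The grip hasn't relaxed from 118 N. That's fine: a few newtons at the far end will turn it anyway, so I'll lower it slowly and watch the force.

```bash
python3 -m crank '10 0 0 0.3 0;10 0 0 0.3 0;10 0 0 0.3 0;10 0 0 0.3 0;10 0 0 0.2 0;10 0 0 0 0'; python3 -m crank '10 0 0 0.2 0;10 0 0 0.2 0;10 0 0 0.2 0'; python3 sl.py
```

```text
clock: 20.25
tool_pos: [0.6456, -0.0952, 0.2791]
ee_rot: [[-0.982, -0.188, 0.001], [-0.188, 0.982, 0.0], [-0.001, 0.0, -1.0]]
ft_force: [2.9, 0.2, 1.4]
finger_gap: 0.0152
grasp_force: 118.4
clock: 20.5
tool_pos: [0.6452, -0.0952, 0.2647]
ee_rot: [[-0.982, -0.188, 0.0], [-0.188, 0.982, 0.0], [-0.0, 0.0, -1.0]]
ft_force: [0.2, 5.7, -0.1]
finger_gap: 0.0157
grasp_force: 121.4
side [(np.float64(-0.08), 19, np.float64(-0.074), np.float64(-0.029), np.float64(0.341)), (np.float64(-0.05), 40, np.float64(-0.081), np.float64(-0.062), np.float64(0.292)), (np.float64(-0.02), 57, np.float64(-0.082), np.float64(-0.065), np.float64(0.296)), (np.float64(0.01), 59, np.float64(-0.081), np.float64(-0.067), np.float64(0.284)), (np.float64(0.04), 55, np.float64(-0.08), np.float64(-0.063), np.float64(0.27)), (np.float64(0.07), 52, np.float64(-0.079), np.float64(-0.064), np.float64(0.258)), (np.float64(0.1), 51, np.float64(-0.078), np.float64(-0.063), np.float64(0.245)), (np.float64(0.13), 10, np.float64(-0.069), np.float64(-0.059), np.float64(0.221)), (np.float64(0.16), 17, np.float64(-0.067), np.float64(
[... 385 characters left out ...]
), 60, np.float64(-0.079), np.float64(-0.049), np.float64(0.298)), (np.float64(0.01), 57, np.float64(-0.077), np.float64(-0.049), np.float64(0.285)), (np.float64(0.04), 56, np.float64(-0.079), np.float64(-0.051), np.float64(0.274)), (np.float64(0.07), 50, np.float64(-0.08), np.float64(-0.052), np.float64(0.259)), (np.float64(0.1), 51, np.float64(-0.082), np.float64(-0.054), np.float64(0.245)), (np.float64(0.13), 22, np.float64(-0.08), np.float64(-0.061), np.float64(0.23)), (np.float64(0.16), 21, np.float64(-0.078), np.float64(-0.066), np.float64(0.209))]
tool [ 0.6451 -0.0953  0.2636] unit [-0.068  -0.0642  0.2636] units [ 3.47 -0.03  7.91] yaw 0.01
[ 0.25 -0.86 -0.38] [-0.252 -0.455 -0.2  ]
```

```bash
python3 -m crank '10 0 0 0.2 0;10 0 0 0.2 0;10 0 0 0.2 0;10 0 0 0.2 0;10 0 0 0.2 0;10 0 0 0.2 0;10 0 0 0.2 0;10 0 0 0.2 0;10 0 0 0 0'; python3 -m crank '10 0 0 0.2 0;10 0 0 0.2 0;10 0 0 0.2 0;10 0 0 0.2 0;10 0 0 0.2 0;10 0 0 0.2 0;10 0 0 0 0'; python3 sl.py
```

```text
clock: 21.35
tool_pos: [0.6449, -0.0951, 0.2232]
ee_rot: [[-0.982, -0.188, -0.002], [-0.188, 0.982, 0.001], [0.002, 0.001, -1.0]]
ft_force: [1.7, 0.4, -1.0]
finger_gap: 0.0151
grasp_force: 125.4
clock: 21.93
tool_pos: [0.6448, -0.0951, 0.1933]
ee_rot: [[-0.982, -0.188, -0.002], [-0.188, 0.982, 0.001], [0.002, 0.001, -1.0]]
ft_force: [-0.5, 0.1, -1.8]
finger_gap: 0.0153
grasp_force: 126.3
side [(np.float64(-0.08), 19, np.float64(-0.073), np.float64(-0.063), np.float64(0.24)), (np.float64(-0.05), 16, np.float64(-0.092), np.float64(-0.066), np.float64(0.363)), (np.float64(-0.02), 60, np.float64(-0.079), np.float64(-0.062), np.float64(0.241)), (np.float64(0.01), 56, np.float64(-0.077), np.float64(-0.057), np.float64(0.239)), (np.float64(0.04), 55, np.float64(-0.075), np.float64(-0.054), np.float64(0.236)), (np.float64(0.07), 55, np.float64(-0.073), np.float64(-0.051), np.float64(0.232)), (np.float64(0.1), 53, np.float64(-0.07), np.float64(-0.051), np.float64(0.23)), (np.float64(0.13), 48, np.float64(-0.067), np.float64(-0.045), np.float64(0.225)), (np.float64(0.16), 16, np.float64(-0.054
[... 565 characters left out ...]
 51, np.float64(-0.069), np.float64(-0.04), np.float64(0.241)), (np.float64(0.04), 50, np.float64(-0.064), np.float64(-0.037), np.float64(0.237)), (np.float64(0.07), 55, np.float64(-0.064), np.float64(-0.034), np.float64(0.234)), (np.float64(0.1), 51, np.float64(-0.058), np.float64(-0.033), np.float64(0.232)), (np.float64(0.13), 51, np.float64(-0.061), np.float64(-0.031), np.float64(0.228)), (np.float64(0.16), 18, np.float64(-0.048), np.float64(-0.037), np.float64(0.214)), (np.float64(0.19), 23, np.float64(-0.048), np.float64(-0.034), np.float64(0.217))]
tool [ 0.6451 -0.0952  0.1944] unit [-0.0681 -0.0642  0.1944] units [ 3.47 -0.03  5.14] yaw 0.01
[ 0.12 -0.15 -2.57] [-0.103  0.224 -0.032]
```

```bash
python3 -m crank '10 0 0 0.2 0;10 0 0 0.2 0;10 0 0 0.2 0;10 0 0 0 0;10 0 0 0 0' 120; python3 -m crank '10 0 0 -0.1 0;10 0 0 -0.2 0;10 0 0 -0.3 0;10 0 0 -0.3 0;10 0 0 -0.3 0;10 0 0 -0.4 0;10 0 0 -0.4 0;10 0 0 -0.4 0;10 0 0 -0.4 0;10 0 0 -0.4 0;10 0 0 -0.4 0;10 0 0 -0.4 0;10 0 0 -0.4 0;10 0 0 -0.4 0;10 0 0 -0.4 0;10 0 0 -0.3 0;10 0 0 -0.2 0;10 0 0 0 0;10 0 0 0 0'; python3 sl.py; python3 m.py fin
```

```text
clock: 22.45
tool_pos: [0.645, -0.0953, 0.1793]
ee_rot: [[-0.982, -0.187, -0.001], [-0.187, 0.982, 0.0], [0.001, 0.0, -1.0]]
ft_force: [0.9, 0.5, -2.0]
finger_gap: 0.0153
grasp_force: 124.7
clock: 24.03
tool_pos: [0.6454, -0.0953, 0.3223]
ee_rot: [[-0.982, -0.188, 0.0], [-0.188, 0.982, -0.0], [-0.0, -0.0, -1.0]]
ft_force: [0.1, -0.2, -1.9]
finger_gap: 0.0159
grasp_force: 124.8
side [(np.float64(-0.08), 35, np.float64(-0.071), np.float64(-0.055), np.float64(0.366)), (np.float64(-0.05), 25, np.float64(-0.075), np.float64(-0.066), np.float64(0.364)), (np.float64(-0.02), 108, np.float64(-0.088), np.float64(-0.058), np.float64(0.373)), (np.float64(0.01), 77, np.float64(-0.089), np.float64(-0.064), np.float64(0.373)), (np.float64(0.04), 74, np.float64(-0.092), np.float64(-0.065), np.float64(0.372)), (np.float64(0.07), 70, np.float64(-0.092), np.float64(-0.067), np.float64(0.372)), (np.float64(0.1), 75, np.float64(-0.095), np.float64(-0.069), np.float64(0.37)), (np.float64(0.13), 75, np.float64(-0.095), np.float64(-0.07), np.float64(0.369)), (np.float64(0.16), 21, np.float64(-0.087), np.flo
[... 816 characters left out ...]
at64(-0.091), np.float64(-0.057), np.float64(0.368)), (np.float64(0.16), 18, np.float64(-0.085), np.float64(-0.071), np.float64(0.358)), (np.float64(0.19), 32, np.float64(-0.085), np.float64(-0.072), np.float64(0.357))]
tool [ 0.6452 -0.0953  0.3217] unit [-0.068  -0.0642  0.3217] units [ 3.47 -0.03 10.23] yaw 0.01
[-0.18 -0.55 -1.56] [-0.018  0.281  0.017]
scene front edge 106 [[-0.209, -0.11, 0.146], [-0.204, 0.001, 0.15], [-0.201, 0.105, 0.154]]
red 130 [[-0.17, 0.06, 0.085], [-0.079, 0.065, 0.091], [0.001, 0.07, 0.099]]
side front edge 187 [[-0.21, -0.109, 0.147], [-0.206, -0.009, 0.151], [-0.2, 0.105, 0.153]]
red 163 [[-0.157, 0.055, 0.085], [-0.07, 0.061, 0.091], [0.024, 0.066, 0.097]]
```

View pics/fin.png

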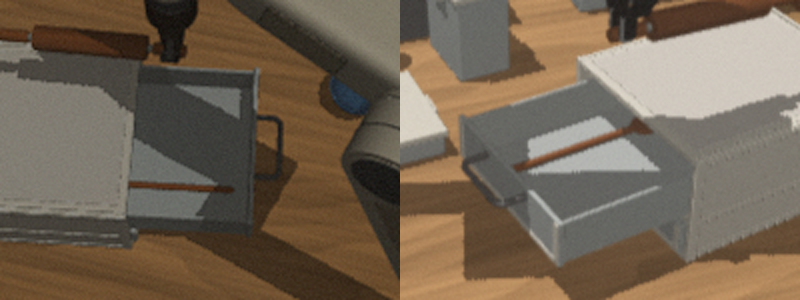

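The pin is level (barrel top at z of about 0.371 along its whole length) and held clear of the unit. The drawer is still at its stop and the spoon is in it. Handing in.

```bash
python3 -c "
from cell import *
print(hand_in())"
```

```text
the job is handed in; nothing more can be done
None
```

I handed in the job with the drawer fully out and the rolling pin held level, its middle about 35 cm above the table; the spoon is still in the drawer. I levelled the pin by easing its far end down onto the unit's top. The first pull missed the handle because the fingertips sat about 31 mm higher than the reported tool position, so I repeated it lower.

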